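# Pry up the hinged fixture plate and slip a spacer under it

## Task

Hold the pry bar with its blade across the ridge of the fulcrum block and its toe under the free edge of the hinged plate, and lever the plate up well clear of the spacer's thickness; the stiff hinge keeps it up. Then slide the steel spacer in flat on the granite ledge from the side nearest the robot, squarely, close to the free edge, until about half of its length is under the plate. Lay the bar back on the bench, press the plate gently down until it rests on the spacer, and leave the other things on the bench alone.

Things in the scene. Friction and masses are not known exactly. Their poses are not given: they have to be found in the camera images.
- granite: Fixed dark granite block, 200 (its x) x 230 (its y) x 70 mm high; origin at the centre of its underside, x away from the robot, y to the left, yawed up to 0.2 rad. The strip of its top at x from -100 to -25 mm is a bare ledge on the robot's side; the hinged plate covers x from -25 to +85 mm. A brass stud 14 mm high, 10 mm thick stands under the plate at x = 78, y = -92 mm.
- hinge_mid (a point): Middle of the plate's hinge axis, at granite x = +30, y = +75, z = 92 mm; the axis runs along the granite's x. The aluminium plate, 110 (x) x 180 (y) x 16 mm, reaches from here to its free edge at granite y = -105 mm; the axis lies at its mid-thickness. When down it is level, its underside 14 mm above the granite. A 6 mm strip lies on top near the hinge.
- plate (a joint): Angle of the hinged plate: 0 lying down, growing as its free edge rises, at most 0.30 rad. The hinge is stiff (1.7 N m friction), the plate heavy (about 1.2 kg, varies): it stays where it is left, takes some 13 to 18 N upward at the free edge to raise and 2 to 6 N downward to lower. The spacer passes below it from about 0.11 rad, easily at 0.14 rad.
- free_edge (a point): Midpoint of the lower edge of the plate's free (right-hand, granite -y) end; 180 mm from the hinge.
- fulcrum: Fixed steel fulcrum block standing on the bench just right of the granite, 50 (x) x 30 (y) mm, 76 mm high with a rounded ridge (radius 8 mm) along its x on top; origin at the centre of its underside, axes roughly as the granite's.
- ridge (a point): Middle of the top line of the fulcrum's ridge, 76 mm above the bench, 6 mm above the granite top, 32 to 42 mm to the right of the plate's free edge.
- bar: Loose pry bar 210 mm long, 0.3 kg, lying flat; origin on its underside, its x axis points to the toe. From x = -100 to 0 mm a black handle 20 mm wide and 22 mm high; from 0 to 60 mm a steel blade 14 mm wide, 6 mm thick; from 60 to 110 mm the toe, 14 mm wide, 4.5 mm thick. The underside is one flat plane (z = 0). Balance point near x = -18 mm.
- toe (a point): Tip of the pry bar (x = 110 mm in the bar), mid-thickness.
- spacer: Loose plain steel-grey spacer block 120 (its x) x 30 (its y) x 26 mm high, 0.3 kg, lying on the bench left of the granite; origin at the centre of its underside.
- spacer_end_a (a point): Centre of the spacer's end face at its x = +60 mm.
- spacer_end_b (a point): Centre of the spacer's end face at its x = -60 mm.
- case: Bystander: blue plastic case about 92 x 62 x 42 mm; origin at the centre of its underside.
- mouse: Bystander: black computer mouse 100 x 58 x 31 mm; origin at the centre of its underside.
- weight: Bystander: brass knobbed weight, 48 mm in diameter, 80 mm high; origin at the centre of its underside.
There are look-alikes about, which are no part of the job. Leave any blue, pink or purple look-alike of the bar alone.

How it is judged:
By the outcome, as a careful person would: the job done as asked, in the order asked, and still so for the second after the job is handed in, with the robot touching nothing.
It also fails if it takes over 72 s, if anything falls off the work surface, if the arm or the gripper's body presses on something with over 40 N, if the wrist force passes 120 N, or if a joint passes its speed limit or range.

## Robot

A 6-joint arm with a two-finger parallel gripper is mounted at the origin on the work surface. World frame = base frame: x ahead of the robot, y to its left, z up, the work surface at z = 0. Lengths are in m, angles in rad, forces in N, time in s.
With the tool pointing down it reaches from about 0.25 to 0.775 m from the base axis. Payload 4 kg.
Tool frame: the origin (TCP) lies between the finger pads; the fingertips stand 25 mm ahead of it and the grasp point (between the pads) lies 6 mm ahead of it (robot.tip_reach is the z of the fingertips in the tool frame, in m); z points along the fingers, y is the line along which they close (so a half turn about z gives the same grasp; the last joint's range is limited). The gripper opens to 94 mm and grips with 3 to 60 N. Pads are 16 mm wide; open, the fingers measure 119 mm over their backs; the gripper's body (75 mm by 177 mm) begins 78 mm behind the grasp point.
Start: joints at [-1.281, 0.087, 1.371, -0, 1.684, -0.103], TCP at [0.211, -0.508, 0.194] pointing down, gripper open.
Joint ranges: [-3.1, 3.1], [-0.76, 2.03], [0.27, 2.55], [-1.08, 4.22], [0.17, 2.65], [-2.57, 2.57]. Speed limits (rad/s): [2.79, 2.79, 3.14, 3.14, 3.14, 3.14].

## Interface

Orientations are given as [roll, pitch, yaw] about the fixed x, y, z axes, in that order (R = Rz(yaw) Ry(pitch) Rx(roll)).
In Python, from bench import robot gives the robot as it stands. The module is installed in compiled form; this text tells all that it offers.
- The arm moves only by the shell command python3 -m handwheel 'ROWS'. ROWS is JSON, a list of rows, each a list of 3 entries, a list of its own where there are three numbers: the turn, a rotation vector about the world's x, y, z in units of 90 degrees (1.0 is 90 degrees), then the shift along the world's x, y, z in units of 0.05 m (1.0 is 0.05 m), then the closure, from 0 (fully open) to 1 (shut). A call has 1 to 5 rows; each row shifts and turns the commanded pose from where the row before left it; what a row does not reach is not made up. A row lasts 1/10 s, in which the tool goes at most 50 mm and 8.59 degrees, less where a joint would pass 70% of its speed; a pose out of reach is approached as far as the arm can. A call with a number of a shift or a turn outside -1 to 1 is refused whole. A call with a gripper value outside its range is refused whole. The fingers move at their own pace and stop on an object; the grip force is fixed at half the most. Time passes only in rows, so rows that do not move let the fingers close. It gives the time, the measured TCP pose, the force, the opening and the grip force at its end, in the units of the state.
- robot.get_obs(): the state, without advancing time (a new reading comes with each control period).
- robot.snapshot(name): name is "scene" or "top" or "wrist"; returns (picture, depth): 384x512x3 uint8, red, green, blue; 384x512 float32, m along the optical axis (not along the pixel's ray), 0 where there is no reading.
- robot.calibration(name): a dict with "mtx" (3x3 intrinsics, pixels), "extrinsics" (4x4, takes a point from camera to world coordinates); the wrist camera has in their place "hand_eye" (4x4, takes a point from camera to tool coordinates, whose origin is the TCP and whose axes are the flange's). Camera axes: x right, y down, z forward; pixel columns grow to the right and rows downward; lengths in m; the calibration is good to about 2 mm. A picture is of the moment at which its call begins: read the wrist's pose just before it. calibration takes no time and is no camera call.
- robot.close_job(): hands the job in; it is judged then, once.
Trained networks look in the newest picture that a camera, given by its name, has taken for a name from the list of things; names that differ only in an ending like _2 or _b are one class to them, and where a whole thing is asked for, a point or a joint stands for the part that bears it (a point fixed in the world has none). Each returns a list of dicts, best first, with "p" (0 to 1); they miss things now and then, are a little off and sometimes report something else, mostly with a low value. They report only what shows in the picture. A call takes as long as a camera call. They do not tell look-alikes from the thing itself.
- robot.boxes_of(query, camera): "bbox" ([left, top, right, bottom] in pixels, round what is visible of it).
The state is a dict: "time": time; "joint_positions": joint angles; "qvel": joint speeds; "joint_torque": joint torques, N m; "tool_pos": TCP position; "ee_rot": TCP orientation; "wrist_force": force on the tool from outside, world axes, zero at the start; "wrist_torque": the same for the moment, N m; "width": finger opening in m; "finger_force": force on a finger pad.
Only numpy, scipy, OpenCV 4.12 (cv2) and the standard library are available. Lean on these libraries where they do the work, as an engineer would, in place of code of your own. Each camera call takes 0.05 s, during which the arm holds its last target. There are 200 camera calls.

## Working session

There is one attempt and no reset: what is moved stays moved. The work goes in short steps, Python scripts to look and compute and a shell command to move; the robot and the scene stay as the last step left them, time stands still between calls to the robot, and variables do not carry over. Pictures are saved under pics/ and viewed, at most 10 in all, crops included, and the job is handed in when it is done.

```bash
mkdir -p pics
cat > h.py <<'E'
import numpy as np,cv2
from bench import robot
from scipy.spatial.transform import Rotation as R
def snap(n,save=None):
    o=robot.get_obs()
    im,d=robot.snapshot(n); c=robot.calibration(n)
    if n=='wrist':
        T=np.eye(4);T[:3,:3]=R.from_euler('xyz',o['ee_rot']).as_matrix();T[:3,3]=o['tool_pos']
        E=T@c['hand_eye']
    else: E=c['extrinsics']
    E=np.array(E);K=np.array(c['mtx'])
    if save: cv2.imwrite('pics/'+save,im[:,:,::-1])
    v,u=np.mgrid[:384,:512]
    P=np.stack([(u-K[0,2])/K[0,0]*d,(v-K[1,2])/K[1,1]*d,d],-1)@E[:3,:3].T+E[:3,3]
    P[d==0]=np.nan
    return im,d,P,K,E
E
python3 - <<'E'
from h import *
print(robot.get_obs())
im1,d,P,K,E=snap('top'); np.savez('top.npz',im=im1,P=P); print(K,E)
im2,d,P,K,E=snap('scene'); np.savez('scene.npz',im=im2,P=P);print(E)
for c in('top','scene'):
  for q in('granite','bar','spacer','fulcrum','case','mouse','weight','plate'):
    print(c,q,[(np.round(b['bbox']).tolist(),round(b['p'],2)) for b in robot.boxes_of(q,c)][:4])
cv2.imwrite('pics/a.png',im1[:,:,::-1]);cv2.imwrite('pics/b.png',im2[:,:,::-1])
E
```

```text
{'time': 0.0, 'joint_positions': array([-1.28109436e+00,  8.79242586e-02,  1.37224470e+00,  3.71643807e-05,
        1.68363804e+00, -1.03094308e-01]), 'qvel': array([ 4.05372177e-04, -5.99822489e-05, -1.22399565e-04, -3.69034165e-04,
        3.78103598e-04,  6.18166039e-05]), 'joint_torque': array([-1.38674986e-03, -3.40185070e+01, -3.02429223e+01,  7.17113237e-02,
        3.29394685e-02, -1.72492555e-04]), 'tool_pos': array([ 0.21036765, -0.5075429 ,  0.19312589]), 'ee_rot': array([-3.13939387e+00, -2.64623211e-04,  3.92800132e-01]), 'wrist_force': array([ 0.08547804,  0.24037819, -1.14180611]), 'wrist_torque': array([-0.02346248, -0.00138878, -0.05228966]), 'finger_force': 0.0, 'width': 0.09409429140005116}
[[494.25868505   0.         258.6227913 ]
 [  0.         494.25868505 183.5352239 ]
 [  0.           0.           1.        ]] [[-0.00171795 -0.9958013   0.091525    0.36260121]
 [-0.99993008  0.00278148  0.01149383 -0.04572478]
 [-0.01170014 -0.09149885 -0.99573644  1.69648336]
 [ 0.          0.          0.          1.        ]]
[[ 0.58346426  0.49820675 -0.64137313  1.28403445
[... 715 characters left out ...]
e [([327.0, 163.0, 352.0, 188.0], 0.65), ([250.0, 170.0, 340.0, 236.0], 0.64), ([186.0, 259.0, 226.0, 291.0], 0.53)]
scene bar [([170.0, 204.0, 196.0, 248.0], 0.77), ([96.0, 245.0, 162.0, 287.0], 0.77), ([207.0, 179.0, 219.0, 214.0], 0.74), ([269.0, 147.0, 273.0, 178.0], 0.44)]
scene spacer [([330.0, 165.0, 354.0, 187.0], 0.53)]
scene fulcrum [([260.0, 210.0, 274.0, 234.0], 0.81)]
scene case [([186.0, 257.0, 225.0, 290.0], 0.93), ([251.0, 171.0, 339.0, 234.0], 0.54), ([262.0, 208.0, 275.0, 234.0], 0.25)]
scene mouse [([110.0, 207.0, 132.0, 230.0], 0.95)]
scene weight [([371.0, 183.0, 379.0, 207.0], 0.67), ([269.0, 174.0, 330.0, 214.0], 0.5)]
scene plate [([268.0, 173.0, 328.0, 214.0], 0.97)]
```

View pics/a.png

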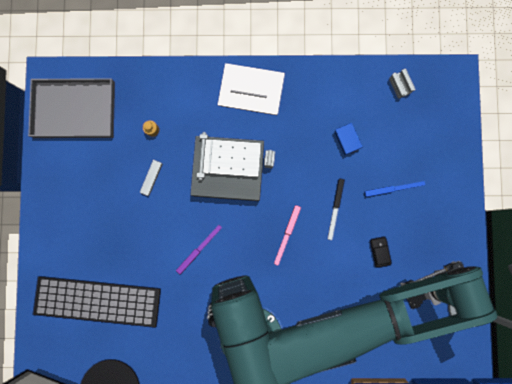

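View pics/b.png

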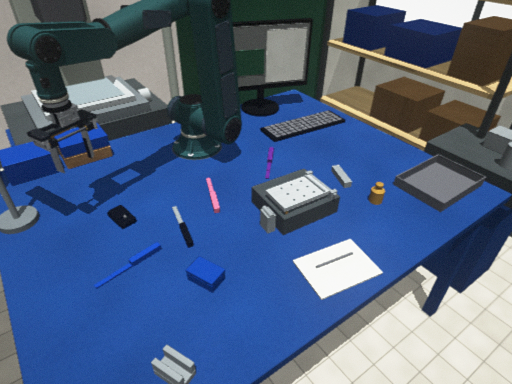

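The top view shows the granite and plate around (228,168), the fulcrum at (269,159), and the bar with its black handle at (339,190) and toe at (331,238). The spacer is at (151,177), and the pink, purple and blue bars are decoys. The scene view agrees.

Run:
```python
from h import *
z=np.load('top.npz');im=z['im'].astype(int);P=z['P']
def rect(b,m,name):
    l,t,r,bo=b;M=np.zeros(m.shape,bool);M[t:bo,l:r]=True;M&=m
    Q=P[M];c,s,a=cv2.minAreaRect(Q[:,:2].astype(np.float32))
    print(name,M.sum(),np.round(c,4),np.round(s,4),round(a,1),'z',np.round(np.percentile(Q[:,2],[5,50,95]),4));return Q
print('bench z',np.nanmedian(P[210:230,240:265,2]))
Z=P[...,2]
rect((180,125,264,210),Z>.055,'granite')
rect((180,125,264,210),(Z>.08),'plate')
rect((180,125,264,210),(Z>.055)&(Z<.08),'ledge')
rect((261,145,282,175),(Z>.03),'fulcrum')
rect((135,155,165,200),(Z>.015),'spacer')
g=im.sum(-1);blue=(im[...,2]-im[...,0]>40)
rect((322,172,350,245),~blue,'bar')
Q=rect((322,172,350,245),~blue&(g>300),'blade');
Q=rect((322,172,350,245),~blue&(g<200)&(Z>.012),'handle')
```

```text
bench z 0.00015378715141589616
granite 4158 [0.5697 0.0782] [0.2305 0.2079] 85.3 z [0.0653 0.0805 0.1052]
plate 2083 [0.581  0.0701] [0.207  0.1914] 87.6 z [0.093  0.1001 0.1068]
ledge 2075 [0.5665 0.0788] [0.2307 0.2007] 85.6 z [0.0638 0.0704 0.0765]
fulcrum 202 [ 0.593  -0.0566] [0.0433 0.0978] 89.9 z [0.0532 0.0706 0.0786]
spacer 329 [0.5386 0.3432] [0.0329 0.1195] 68.3 z [0.0181 0.0262 0.0322]
bar 313 [ 0.4304 -0.2858] [0.0189 0.2085] 77.9 z [nan nan nan]
blade 145 [ 0.3812 -0.2771] [0.0151 0.1086] 77.5 z [nan nan nan]
handle 165 [ 0.4843 -0.2973] [0.0189 0.0982] 77.9 z [0.0151 0.0217 0.0283]
```

```bash
for i in 1 2 3; do python3 -m handwheel '[[[0,0,0.095],[0.334,0.245,0],0],[[0,0,0.095],[0.334,0.245,0],0],[[0,0,0.095],[0.334,0.245,0],0],[[0,0,0.095],[0.334,0.245,0],0],[[0,0,0.095],[0.334,0.245,0],0]]'; done; python3 -m handwheel '[[[0,0,0.095],[0.334,0.245,0],0],[[0,0,0.095],[0.334,0.245,0],0],[[0,0,0],[0,0,0],0]]'
python3 - <<'E'
from h import *
o=robot.get_obs();print(o['time'],o['tool_pos'],o['ee_rot'],o['joint_positions'])
im,d,P,K,E=snap('wrist','w1.png')
np.savez('w.npz',im=im,P=P)
print([(np.round(b['bbox']).tolist(),round(b['p'],2)) for b in robot.boxes_of('bar','wrist')])
E
```

```text
time: 1.4
tool_pos: [0.2946, -0.4464, 0.1944]
ee_rot: [3.141, 0.0, 1.145]
wrist_force: [-0.5, -0.2, 0.1]
width: 0.094
finger_force: 0.0
time: 1.9
tool_pos: [0.3782, -0.3851, 0.1944]
ee_rot: [3.141, 0.0, 1.891]
wrist_force: [-1.2, 0.3, 1.0]
width: 0.0941
finger_force: 0.0
time: 2.4
tool_pos: [0.4617, -0.3238, 0.1943]
ee_rot: [3.141, 0.0, 2.637]
wrist_force: [0.2, -1.3, 0.1]
width: 0.0937
finger_force: 0.0
time: 2.7
tool_pos: [0.4958, -0.2985, 0.194]
ee_rot: [3.141, 0.0, 2.932]
wrist_force: [-0.6, 0.5, -0.0]
width: 0.0942
finger_force: 0.0
2.7 [ 0.49580386 -0.29845505  0.1940436 ] [3.14074611e+00 1.05127554e-04 2.93247269e+00] [-6.40333192e-01  1.51506446e-01  1.30014477e+00  8.18817449e-04
  1.69019973e+00 -2.00191216e+00]
[([349.0, 0.0, 391.0, 107.0], 0.88), ([51.0, 170.0, 194.0, 238.0], 0.66), ([244.0, 30.0, 264.0, 203.0], 0.63)]
```

View pics/w1.png

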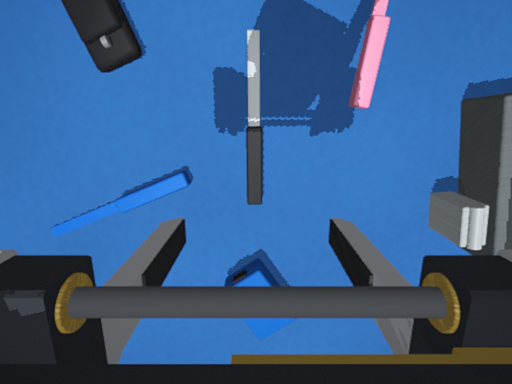

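The wrist view shows the bar vertical at column 254. Its toe is at row 30, the handle starts at row 127 and ends at row 204. The fulcrum is at the right, near (462,220). I'll measure the handle here and the fulcrum as well.

Run:
```python
from h import *
z=np.load('w.npz');im=z['im'].astype(int);P=z['P'];g=im.sum(-1)
blue=(im[...,2]-im[...,0]>35)
def r(b,m,n):
    M=np.zeros(m.shape,bool);M[b[1]:b[3],b[0]:b[2]]=True;M&=m
    M=cv2.erode(M.astype(np.uint8),np.ones((2,2)))>0
    Q=P[M];Q=Q[~np.isnan(Q[:,0])];print(n,len(Q),[np.round(v,4) for v in cv2.minAreaRect(Q[:,:2].astype(np.float32))],np.round(np.percentile(Q[:,2],[5,50,95]),4))
r((238,20,272,215),~blue&(P[...,2]>.015),'handle')
r((238,20,272,128),~blue&(g>280),'blade')
r((425,150,490,260),P[...,2]>.072,'ridge')
r((425,80,512,260),(P[...,2]>.06),'all')
```

```text
handle 1025 [array([ 0.4819, -0.2995]), array([0.0165, 0.0954]), np.float64(78.2498)] [0.0213 0.0228 0.0241]
blade 1039 [array([ 0.3797, -0.2787]), array([0.013 , 0.1092]), np.float64(78.1688)] [0.0012 0.0063 0.0081]
ridge 698 [array([ 0.5308, -0.1407]), array([0.2362, 0.0457]), np.float64(49.7619)] [0.0739 0.0764 0.3111]
all 4470 [array([ 0.5534, -0.1279]), array([0.1803, 0.2222]), np.float64(4.1602)] [0.0636 0.0701 0.3096]
```

```bash
python3 -m handwheel '[[[0,0,0],[-0.08,-0.06,-0.8],0],[[0,0,0],[0,0,-0.8],0.2],[[0,0,0],[0,0,-0.8],0.3],[[0,0,0],[0,0,-0.7],0.4],[[0,0,0],[0,0,-0.18],0.4]]'; python3 -m handwheel '[[[0,0,0],[0,0,0],1],[[0,0,0],[0,0,0],1],[[0,0,0],[0,0,0],1],[[0,0,0],[0,0,0],1],[[0,0,0],[0,0,0],1]]'; python3 -m handwheel '[[[0,0,0],[0,0,0.2],1],[[0,0,0],[0,0,0.6],1],[[0,0,0],[0,0,0.8],1],[[0,0,0],[0,0,0.8],1],[[0,0,0],[0,0,0.6],1]]'
```

```text
time: 3.3
tool_pos: [0.4865, -0.3016, 0.0254]
ee_rot: [3.138, -0.009, 2.926]
wrist_force: [-0.1, 0.0, -0.4]
width: 0.0653
finger_force: 0.0
time: 3.8
tool_pos: [0.4912, -0.3034, 0.0318]
ee_rot: [-3.141, 0.002, 2.93]
wrist_force: [0.5, 0.5, 0.1]
width: 0.0256
finger_force: 0.0
time: 4.3
tool_pos: [0.4911, -0.3033, 0.1845]
ee_rot: [-3.14, 0.004, 2.93]
wrist_force: [0.2, -0.9, 0.6]
width: 0.0005
finger_force: 0.0
```

The fingers close more slowly than I allowed, at about 80 mm/s, so they missed the bar. I'll reopen, go down again and wait longer.

```bash
python3 -m handwheel '[[[0,0,0],[0,0,0],0.5],[[0,0,0],[0,0,0],0.5],[[0,0,0],[0,0,-0.2],0.5],[[0,0,0],[0,0,-0.3],0.5],[[0,0,0],[0,0,-0.4],0.5]]'; python3 -m handwheel '[[[0,0,0],[0,0,-0.6],0.5],[[0,0,0],[0,0,-0.6],0.5],[[0,0,0],[0,0,-0.5],0.5],[[0,0,0],[0,0,-0.4],0.5],[[0,0,0],[0,0,0],0.5]]'; python3 -m handwheel '[[[0,0,0],[0,0,0],1],[[0,0,0],[0,0,0],1],[[0,0,0],[0,0,0],1],[[0,0,0],[0,0,0],1],[[0,0,0],[0,0,0],1]]';  python3 -m handwheel '[[[0,0,0],[0,0,0],1],[[0,0,0],[0,0,0],1]]'
```

```text
time: 4.8
tool_pos: [0.4897, -0.3023, 0.1324]
ee_rot: [3.14, -0.002, 2.93]
wrist_force: [0.4, 0.8, -0.2]
width: 0.0368
finger_force: 0.0
time: 5.3
tool_pos: [0.4863, -0.2997, 0.0233]
ee_rot: [3.136, -0.012, 2.93]
wrist_force: [-0.7, 0.1, 0.0]
width: 0.0469
finger_force: 0.0
time: 5.8
tool_pos: [0.4909, -0.3032, 0.0312]
ee_rot: [-3.141, 0.001, 2.93]
wrist_force: [0.7, 0.5, 0.0]
width: 0.0102
finger_force: 0.0
time: 6.0
tool_pos: [0.4905, -0.3029, 0.0305]
ee_rot: [-3.142, 0.0, 2.93]
wrist_force: [-0.1, 0.3, 0.0]
width: 0.0005
finger_force: 0.0
```

Run:
```python
from h import *
im,d,P,K,E=snap('wrist','w2.png')
im,d,P,K,E=snap('top')
a=cv2.resize(im[160:280,290:450,::-1],None,fx=3,fy=3)
w=cv2.imread('pics/w2.png');o=np.zeros((384,800,3),np.uint8);o[:360,:480]=a;o[:240,480:]=cv2.resize(w,(320,240));cv2.imwrite('pics/c.png',o)
```

```text
(no output)
```

View pics/c.png

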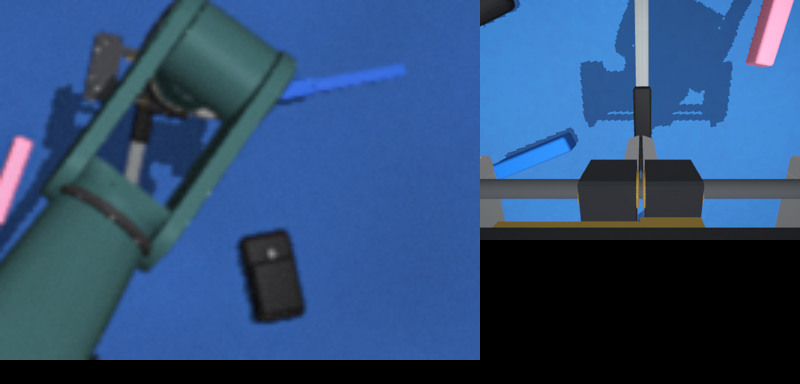

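The closed fingertips sit at about (640,140) and the handle still shows in front of them. I'll check with depth whether the fingers are behind the handle end or above it.

Run:
```python
from h import *
o=robot.get_obs();print(o['tool_pos'],o['ee_rot'],robot.tip_reach,o['joint_positions'])
im,d,P,K,E=snap('wrist')
for r in range(20,300,10):
    print(r,im[r,256].tolist(),np.round(P[r,256],4),np.round(d[r,256],4))
print(robot.calibration('wrist')['hand_eye'])
```

```text
[ 0.49041277 -0.30289708  0.030359  ] [3.14154052e+00 5.49569197e-05 2.92964031e+00] 0.025 [-6.51683631e-01  2.32603786e-01  1.53675962e+00  7.19848238e-05
  1.37220172e+00 -2.01054182e+00]
20 [175, 182, 185] [ 0.3575 -0.2758  0.0063] 0.1933
30 [178, 186, 189] [ 0.3632 -0.277   0.0059] 0.1951
40 [181, 188, 191] [ 0.3692 -0.2783  0.0059] 0.1966
50 [180, 187, 191] [ 0.3753 -0.2796  0.0061] 0.1979
60 [182, 189, 193] [ 0.3816 -0.281   0.0073] 0.1983
70 [183, 190, 193] [ 0.3878 -0.2823  0.0075] 0.1997
80 [184, 192, 195] [ 0.394  -0.2836  0.0067] 0.2021
90 [185, 192, 194] [ 0.4005 -0.285   0.0073] 0.2031
100 [185, 192, 196] [ 0.407  -0.2864  0.0072] 0.2048
110 [184, 191, 195] [ 0.4136 -0.2878  0.0075] 0.2062
120 [184, 191, 194] [ 0.4203 -0.2893  0.0081] 0.2073
130 [184, 191, 194] [ 0.4272 -0.2908  0.0059] 0.2112
140 [24, 24, 26] [ 0.4331 -0.292   0.0217] 0.1974
150 [55, 57, 59] [ 0.4396 -0.2934  0.0223] 0.1984
160 [55, 56, 58] [ 0.4461 -0.2948  0.0239] 0.1985
170 [54, 54, 57] [ 0.4531 -0.2963  0.0225] 0.2016
180 [53, 53, 55] [ 0.4598 -0.2977  0.0232] 0.2027
190 [52, 52, 53] [ 0.467  -0.2993  0.0226] 0.205
200 [50, 50, 53] [ 0.4738 -0.3007  0.0236] 0.2058
210 [48, 49, 51] [ 0.4811 -0.3023  0.0235] 0.2077
220 [31, 32, 32] [ 0.4815 -0.3023  0.0434] 0.1885
230 [36, 36, 39] [ 0.4811 -0.3021  0.0618] 0.1706
240 [34, 36, 38] [ 0.4817 -0.3022  0.075 ] 0.1579
250 [36, 37, 39] [ 0.4812 -0.302   0.0884] 0.1448
260 [43, 44, 47] [ 0.4814 -0.302   0.0985] 0.1351
270 [41, 42, 44] [ 0.4851 -0.3028  0.101 ] 0.1336
280 [60, 89, 138] [ 0.4888 -0.3036  0.1031] 0.1325
290 [66, 71, 76] [ 0.4617 -0.2975  0.1542] 0.0761
[[ 7.55789106e-04 -9.69189949e-01 -2.46313361e-01  7.26668731e-02]
 [ 9.99998681e-01  1.08663886e-03 -1.20728877e-03 -4.83878210e-04]
 [ 1.43774581e-03 -2.46312124e-01  9.69189491e-01 -1.91340709e-01]
 [ 0.00000000e+00  0.00000000e+00  0.00000000e+00  1.00000000e+00]]
```

Run:
```python
from h import *
im,d,P,K,E=snap('wrist')
cv2.imwrite('pics/d.png',cv2.resize(im[180:300,180:340,::-1],None,fx=5,fy=5))
for r in (200,206,210,214,218,222,230): print(r,[(c,P[r,c].round(3).tolist()) for c in range(232,284,6)])
```

```text
200 [(232, [0.476, -0.321, 0.001]), (238, [0.477, -0.316, 0.001]), (244, [0.478, -0.311, 0.001]), (250, [0.473, -0.305, 0.023]), (256, [0.474, -0.301, 0.023]), (262, [0.475, -0.297, 0.023]), (268, [0.476, -0.292, 0.023]), (274, [0.483, -0.288, 0.001]), (280, [0.484, -0.284, -0.0])]
206 [(232, [0.481, -0.322, 0.001]), (238, [0.482, -0.317, 0.001]), (244, [0.483, -0.312, 0.001]), (250, [0.477, -0.306, 0.023]), (256, [0.478, -0.302, 0.022]), (262, [0.479, -0.298, 0.023]), (268, [0.48, -0.293, 0.022]), (274, [0.488, -0.289, 0.001]), (280, [0.489, -0.285, 0.001])]
210 [(232, [0.484, -0.322, 0.001]), (238, [0.485, -0.318, 0.001]), (244, [0.486, -0.313, 0.002]), (250, [0.481, -0.307, 0.022]), (256, [0.481, -0.302, 0.022]), (262, [0.482, -0.298, 0.022]), (268, [0.483, -0.294, 0.024]), (274, [0.491, -0.29, 0.001]), (280, [0.492, -0.285, 0.001])]
214 [(232, [0.487, -0.323, 0.001]), (238, [0.488, -0.319, 0.001]), (244, [0.49, -0.314, 0.0]), (250, [0.483, -0.307, 0.022]), (256, [0.484, -0.303, 0.023]), (262, [0.485, -0.299, 0.023]), (268, [0.486, -0.295, 0.023]), (274, [0.494, -0.291, 0.001]), (
[... 172 characters left out ...]
304, 0.022]), (262, [0.481, -0.298, 0.044]), (268, [0.489, -0.295, 0.023]), (274, [0.497, -0.291, 0.002]), (280, [0.499, -0.287, 0.001])]
222 [(232, [0.494, -0.325, 0.001]), (238, [0.478, -0.313, 0.052]), (244, [0.478, -0.309, 0.052]), (250, [0.479, -0.305, 0.052]), (256, [0.481, -0.302, 0.048]), (262, [0.48, -0.298, 0.052]), (268, [0.481, -0.295, 0.052]), (274, [0.482, -0.291, 0.051]), (280, [0.502, -0.287, 0.0])]
230 [(232, [0.5, -0.326, 0.002]), (238, [0.477, -0.312, 0.066]), (244, [0.478, -0.309, 0.065]), (250, [0.479, -0.305, 0.064]), (256, [0.481, -0.302, 0.062]), (262, [0.481, -0.298, 0.064]), (268, [0.481, -0.295, 0.066]), (274, [0.482, -0.292, 0.065]), (280, [0.509, -0.288, 0.001])]
```

View pics/d.png

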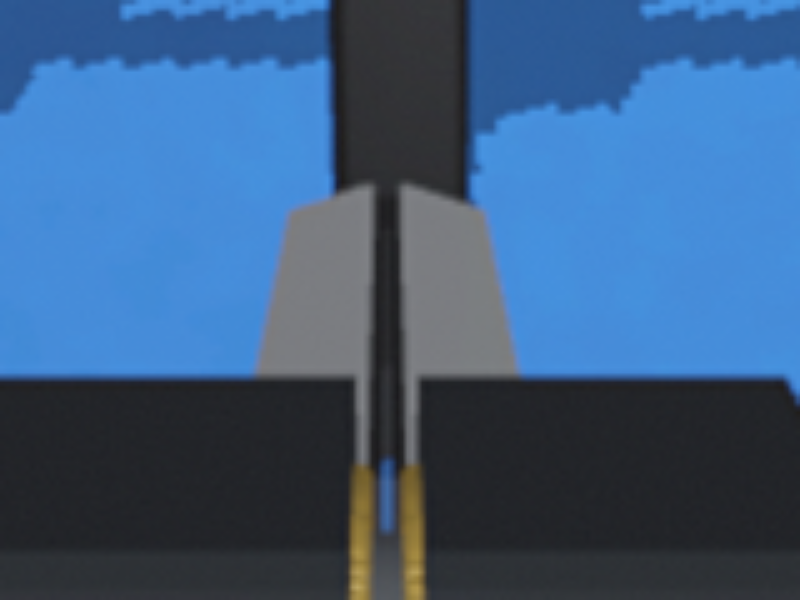

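Run:
```python
from h import *
z=np.load('w.npz');P=z['P'];im=z['im']
for r in range(214,262,6): print(r,[(c,P[r,c].round(3).tolist()) for c in (160,170,176,182,332,340,350)])
```

```text
214 [(160, [0.522, -0.442, 0.003]), (170, [0.526, -0.429, 0.0]), (176, [0.528, -0.421, 0.0]), (182, [0.529, -0.413, 0.0]), (332, [0.572, -0.209, 0.001]), (340, [0.574, -0.198, 0.001]), (350, [0.578, -0.184, 0.0])]
220 [(160, [0.532, -0.445, -0.0]), (170, [0.474, -0.35, 0.212]), (176, [0.475, -0.347, 0.212]), (182, [0.477, -0.344, 0.208]), (332, [0.496, -0.25, 0.209]), (340, [0.496, -0.246, 0.212]), (350, [0.586, -0.186, 0.001])]
226 [(160, [0.473, -0.353, 0.222]), (170, [0.475, -0.347, 0.223]), (176, [0.476, -0.345, 0.22]), (182, [0.479, -0.344, 0.212]), (332, [0.498, -0.252, 0.215]), (340, [0.496, -0.249, 0.222]), (350, [0.497, -0.243, 0.223])]
232 [(160, [0.474, -0.35, 0.232]), (170, [0.475, -0.345, 0.232]), (176, [0.478, -0.343, 0.227]), (182, [0.483, -0.345, 0.212]), (332, [0.501, -0.253, 0.217]), (340, [0.497, -0.25, 0.228]), (350, [0.496, -0.246, 0.232])]
238 [(160, [0.474, -0.347, 0.241]), (170, [0.477, -0.344, 0.236]), (176, [0.481, -0.344, 0.227]), (182, [0.487, -0.346, 0.214]), (332, [0.505, -0.253, 0.216]), (340, [0.499, -0.252, 0.232]), (350, [0.495, -0.249, 0.241])]
244 [(160, [0.475, -0.345, 0.248]), (170, [0.48, -0.344, 0.239]), (176, [0.484, -0.345, 0.229]), (182, [0.49, -0.346, 0.215]), (332, [0.508, -0.254, 0.218]), (340, [0.502, -0.252, 0.233]), (350, [0.496, -0.25, 0.246])]
250 [(160, [0.476, -0.344, 0.253]), (170, [0.483, -0.345, 0.24]), (176, [0.488, -0.346, 0.229]), (182, [0.582, -0.427, 0.001]), (332, [0.512, -0.255, 0.219]), (340, [0.504, -0.253, 0.235]), (350, [0.497, -0.251, 0.25])]
256 [(160, [0.478, -0.343, 0.256]), (170, [0.486, -0.346, 0.239]), (176, [0.491, -0.347, 0.229]), (182, [0.591, -0.43, 0.001]), (332, [0.635, -0.218, 0.001]), (340, [0.508, -0.254, 0.235]), (350, [0.5, -0.252, 0.251])]
```

Depth shows the fingertips 13 mm behind the reported TCP, both open and shut, not 25 mm ahead of it. They closed about 20 mm above the handle. I'll treat the tips as tool z + 13 mm, open, and go down slowly while watching the force.

```bash
N='[[0,0,0],[0,0,0],0.5]'; python3 -m handwheel '[[[0,0,0],[0,0,0],0.5],[[0,0,0],[0,0,0],0.5],[[0,0,0],[0,0,0],0.5],[[0,0,0],[0,0,0],0.5],[[0,0,0],[0,0,0],0.5]]'; python3 -m handwheel '[[[0,0,0],[0,0,-0.15],0.5],[[0,0,0],[0,0,-0.15],0.5],[[0,0,0],[0,0,-0.15],0.5],[[0,0,0],[0,0,-0.1],0.5],[[0,0,0],[0,0,0],0.5]]'
```

```text
time: 6.7
tool_pos: [0.4904, -0.3029, 0.0303]
ee_rot: [3.142, 0.0, 2.93]
wrist_force: [0.5, -0.3, -0.1]
width: 0.0374
finger_force: 0.0
time: 7.2
tool_pos: [0.4896, -0.3022, 0.0012]
ee_rot: [3.14, -0.003, 2.93]
wrist_force: [0.3, -0.4, -0.1]
width: 0.047
finger_force: 0.0
```

```bash
python3 -m handwheel '[[[0,0,0],[0,0,-0.1],0.5],[[0,0,0],[0,0,-0.08],0.5],[[0,0,0],[0,0,0],1],[[0,0,0],[0,0,0],1],[[0,0,0],[0,0,0],1]]';python3 -m handwheel '[[[0,0,0],[0,0,0],1],[[0,0,0],[0,0,0],1],[[0,0,0],[0,0,0],1],[[0,0,0],[0,0,0],1]]'
```

```text
time: 7.7
tool_pos: [0.4906, -0.303, -0.0059]
ee_rot: [-3.141, 0.0, 2.93]
wrist_force: [0.4, -0.7, 0.0]
width: 0.0262
finger_force: 0.0
time: 8.1
tool_pos: [0.4907, -0.3027, -0.0059]
ee_rot: [3.141, 0.001, 2.93]
wrist_force: [-0.4, 1.0, 0.9]
width: 0.0199
finger_force: 30.0
```

Gripped: width 20 mm, 30 N. The bar's underside is at tool z + 6 mm, with the grip at bar x ≈ -59 mm. Next I'll lift, turn it and bring it right of the fulcrum.

```bash
python3 -m handwheel '[[[0,0,0],[0,0,0.3],1],[[0,0,0],[0,0,0.6],1],[[0,0,0],[0,0,0.6],1],[[0,0,0],[0,0,0.6],1],[[0,0,0],[0,0,0.5],1]]'; for i in 1 2; do python3 -m handwheel '[[[0,0,-0.0921],[0.173,0.156,0],1],[[0,0,-0.0921],[0.173,0.156,0],1],[[0,0,-0.0921],[0.173,0.156,0],1],[[0,0,-0.0921],[0.173,0.156,0],1],[[0,0,-0.0921],[0.173,0.156,0],1]]'; done;  python3 -m handwheel '[[[0,0,0],[0,0,0],1],[[0,0,0],[0,0,0],1]]'
python3 - <<'E'
from h import *
o=robot.get_obs();print(o['time'],o['tool_pos'],o['ee_rot'],o['width'])
im,d,P,K,E=snap('wrist','w3.png');np.savez('w3.npz',im=im,P=P)
im2,d,P2,K,E=snap('top');np.savez('t3.npz',im=im2,P=P2)
for q in('fulcrum','bar','plate'): print([(np.round(b['bbox']).tolist(),round(b['p'],2)) for b in robot.boxes_of(q,'wrist')][:3])
E
```

```text
time: 8.6
tool_pos: [0.4903, -0.3033, 0.1261]
ee_rot: [-3.14, 0.001, 2.93]
wrist_force: [-0.2, -0.0, -3.8]
width: 0.0197
finger_force: 30.0
time: 9.1
tool_pos: [0.5335, -0.2638, 0.124]
ee_rot: [-3.141, -0.0, 2.2]
wrist_force: [1.0, -0.2, -3.1]
width: 0.0198
finger_force: 30.0
time: 9.6
tool_pos: [0.5767, -0.2249, 0.1239]
ee_rot: [-3.141, 0.001, 1.477]
wrist_force: [-1.0, 0.4, -2.6]
width: 0.0198
finger_force: 30.0
time: 9.8
tool_pos: [0.5764, -0.2252, 0.1238]
ee_rot: [-3.14, 0.001, 1.486]
wrist_force: [-0.1, 0.4, -3.5]
width: 0.0203
finger_force: 30.0
9.8 [ 0.57638782 -0.22516169  0.12375081] [-3.14048649e+00  7.84232771e-04  1.48632430e+00] 0.020292748264071007
[([235.0, 0.0, 304.0, 40.0], 0.86), ([318.0, 227.0, 400.0, 288.0], 0.26)]
[([238.0, 0.0, 275.0, 284.0], 0.94), ([2.0, 93.0, 125.0, 144.0], 0.81), ([39.0, 338.0, 79.0, 364.0], 0.19)]
[([233.0, 0.0, 301.0, 36.0], 0.66)]
```

View pics/w3.png

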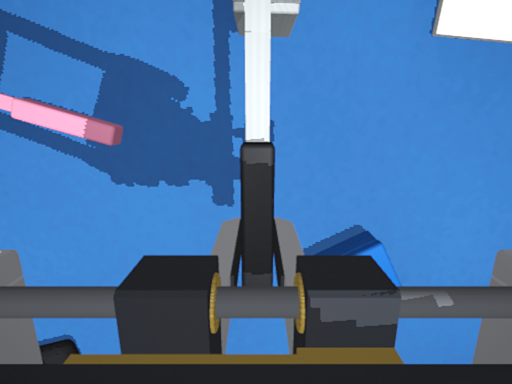

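The wrist view shows the bar held straight at column 258. The fulcrum is at the top edge, columns 235-300 and rows 0-36, roughly centred behind the bar. I'll measure the ridge and the bar's droop.

Run:
```python
from h import *
z=np.load('w3.npz');P=z['P'];im=z['im'].astype(int)
for r in (2,8,14,20,26,32): 
    s=[(c,P[r,c].round(3).tolist()) for c in range(228,310) if .02<P[r,c,2]<.085]; print(r,s[0] if s else 0,s[-1] if s else 0)
for r in (5,40,80,120,150,180,210): print('bar',r,P[r,258].round(4))
z=np.load('t3.npz');Pt=z['P'];
W=(Pt[...,1]<-.035)&(Pt[...,1]>-.105)&(Pt[...,0]>.55)&(Pt[...,0]<.66)&(Pt[...,2]>.05)&(Pt[...,2]<.09)
z0=np.load('top.npz');P0=z0['P']
W=(P0[...,1]<-.043)&(P0[...,1]>-.105)&(P0[...,0]>.55)&(P0[...,0]<.66)&(P0[...,2]>.05)&(P0[...,2]<.095)
for r in range(140,180):
    c=np.where(W[r])[0]
    if len(c): print(r,[(k,P0[r,k].round(3).tolist()) for k in c[::2]])
```

```text
2 (233, [0.57, -0.069, 0.069]) (299, [0.619, -0.074, 0.071])
8 (233, [0.57, -0.073, 0.068]) (298, [0.618, -0.078, 0.069])
14 (234, [0.57, -0.076, 0.063]) (297, [0.618, -0.081, 0.066])
20 (235, [0.569, -0.075, 0.048]) (294, [0.617, -0.081, 0.053])
26 (236, [0.569, -0.074, 0.028]) (292, [0.617, -0.081, 0.036])
32 (277, [0.605, -0.08, 0.02]) (288, [0.615, -0.081, 0.02])
bar 5 [ 0.5866 -0.0949  0.1353]
bar 40 [ 0.5852 -0.1121  0.1348]
bar 80 [ 0.5834 -0.1333  0.136 ]
bar 120 [ 0.5816 -0.1556  0.1355]
bar 150 [ 0.5803 -0.1715  0.1528]
bar 180 [ 0.5788 -0.1885  0.1523]
bar 210 [ 0.5774 -0.2064  0.1525]
150 [(np.int64(266), [0.625, -0.052, 0.067]), (np.int64(268), [0.623, -0.058, 0.077]), (np.int64(270), [0.623, -0.065, 0.077])]
151 [(np.int64(266), [0.621, -0.052, 0.069]), (np.int64(268), [0.62, -0.058, 0.072]), (np.int64(270), [0.618, -0.065, 0.083]), (np.int64(272), [0.62, -0.072, 0.075]), (np.int64(274), [0.62, -0.078, 0.071])]
152 [(np.int64(266), [0.618, -0.052, 0.069]), (np.int64(268), [0.616, -0.058, 0.076]), (np.int64(270), [0.616, -0.065, 0.076]), (np.int64(272), [0.617, -0.072, 0
[... 2062 characters left out ...]
, [0.584, -0.068, 0.066]), (np.int64(273), [0.584, -0.075, 0.065])]
163 [(np.int64(265), [0.581, -0.048, 0.065]), (np.int64(267), [0.579, -0.055, 0.078]), (np.int64(269), [0.579, -0.061, 0.08]), (np.int64(271), [0.581, -0.068, 0.067]), (np.int64(273), [0.58, -0.075, 0.069])]
164 [(np.int64(264), [0.578, -0.045, 0.063]), (np.int64(266), [0.577, -0.052, 0.074]), (np.int64(268), [0.576, -0.058, 0.076]), (np.int64(270), [0.576, -0.065, 0.077]), (np.int64(272), [0.578, -0.071, 0.065])]
165 [(np.int64(265), [0.576, -0.048, 0.051]), (np.int64(267), [0.574, -0.055, 0.071]), (np.int64(269), [0.573, -0.061, 0.076]), (np.int64(271), [0.574, -0.068, 0.069])]
166 [(np.int64(271), [0.573, -0.068, 0.052])]
```

```bash
python3 -m handwheel '[[[-0.0277,0.0023,0],[0.1,0,-0.2],1],[[0,0,0],[0,0,-0.3],1],[[0,0,0],[0,0,-0.25],1],[[0,0,0],[0,0,-0.15],1],[[0,0,0],[0,0,0],1]]'; python3 -m handwheel '[[[0,0,0],[0.015,0.18,-0.008],1],[[0,0,0],[0.022,0.26,-0.011],1],[[0,0,0],[0,0,0],1],[[0,0,0],[0,0,0],1]]'
python3 - <<'E'
from h import *
o=robot.get_obs();print(o['time'],o['tool_pos'],o['ee_rot'],o['wrist_force'],o['wrist_torque'])
im,d,P,K,E=snap('wrist','w4.png');np.savez('w3.npz',im=im,P=P)
for r in (3,20,40,60,80,100,120): print('bar',r,P[r,258].round(4), 'side',P[r,225].round(4),P[r,290].round(4))
E
```

```text
time: 10.55
tool_pos: [0.5807, -0.2246, 0.0767]
ee_rot: [-3.138, 0.042, 1.483]
wrist_force: [-0.2, 1.5, -1.9]
width: 0.0195
finger_force: 30.0
time: 10.95
tool_pos: [0.5841, -0.2023, 0.0784]
ee_rot: [3.14, 0.044, 1.484]
wrist_force: [0.0, -0.3, -3.0]
width: 0.0194
finger_force: 30.0
10.95 [ 0.58412915 -0.20230402  0.07840185] [3.14048836 0.04429439 1.48428273] [ 0.04273018 -0.25825868 -2.97630712] [-0.08600335 -0.04365089 -0.02550067]
bar 3 [ 0.5948 -0.0706  0.0836] side [ 0.5761 -0.0663  0.0744] [ 0.6134 -0.0692  0.0734]
bar 20 [ 0.594  -0.0792  0.0853] side [ 0.5746 -0.0733  0.0682] [ 0.6136 -0.0767  0.0682]
bar 40 [ 0.5932 -0.0892  0.0859] side [ 0.5697 -0.0755  0.0238] [ 0.6176 -0.0807  0.0299]
bar 60 [ 0.5923 -0.0993  0.0851] side [ 0.5661 -0.086   0.0012] [ 0.6201 -0.0907  0.0015]
bar 80 [ 0.5914 -0.1101  0.0869] side [ 0.5642 -0.1015  0.0013] [ 6.194e-01 -1.062e-01  6.000e-04]
bar 100 [ 0.5905 -0.121   0.0876] side [ 0.5623 -0.1177  0.0013] [ 0.6184 -0.1225  0.002 ]
bar 120 [ 0.5895 -0.1323  0.0874] side [ 0.5604 -0.1344  0.0016] [ 6.177e-01 -1.394e-01  2.000e-04]
```

The clearances match the plan: the blade underside is about 1.3 mm above the ridge. I'll insert further.

```bash
python3 -m handwheel '[[[0,0,0],[0.015,0.18,-0.008],1],[[0,0,0],[0.015,0.18,-0.008],1],[[0,0,0],[0.015,0.18,-0.008],1],[[0,0,0],[0.015,0.18,-0.008],1],[[0,0,0],[0.012,0.14,-0.006],1]]';python3 -m handwheel '[[[0,0,0],[0,0,0],1],[[0,0,0],[0,0,0],1]]'
python3 - <<'E'
from h import *
o=robot.get_obs();print(o['time'],o['tool_pos'],o['ee_rot'],o['wrist_force'],o['wrist_torque'])
im,d,P,K,E=snap('wrist');np.savez('w3.npz',im=im,P=P)
for r in (3,10,20,30,40,60,80,100): print('bar',r,P[r,258].round(4), 'side',P[r,225].round(4),P[r,290].round(4))
im,d,P,K,E=snap('scene')
cv2.imwrite('pics/s1.png',cv2.resize(im[150:250,190:350,::-1],None,fx=5,fy=5))
E
```

```text
time: 11.5
tool_pos: [0.5874, -0.1587, 0.0759]
ee_rot: [3.141, 0.043, 1.484]
wrist_force: [-0.1, 0.4, -3.5]
width: 0.0199
finger_force: 30.0
time: 11.7
tool_pos: [0.5874, -0.1597, 0.076]
ee_rot: [3.141, 0.044, 1.483]
wrist_force: [0.0, 0.3, -2.6]
width: 0.0197
finger_force: 30.0
11.7 [ 0.58743909 -0.15972383  0.07598654] [3.141216   0.04407738 1.48346172] [ 1.17183741e-03  2.54099079e-01 -2.56377725e+00] [-0.12834267 -0.08609631 -0.0335366 ]
bar 3 [ 0.598  -0.0303  0.0894] side [ 0.581  -0.0296  0.0921] [ 0.6145 -0.0319  0.09  ]
bar 10 [ 0.5979 -0.0313  0.0811] side [ 0.579  -0.0267  0.0703] [ 0.6168 -0.03    0.0704]
bar 20 [ 0.5975 -0.0363  0.0818] side [ 0.5784 -0.0319  0.0705] [ 0.6165 -0.0352  0.0705]
bar 30 [ 0.597  -0.0413  0.0818] side [ 0.5778 -0.0372  0.0707] [ 0.6162 -0.0404  0.0703]
bar 40 [ 0.5966 -0.0468  0.0846] side [ 0.5758 -0.0393  0.0542] [ 0.6181 -0.0425  0.0517]
bar 60 [ 0.5957 -0.0569  0.0839] side [ 0.5758 -0.0533  0.0697] [ 0.6155 -0.0566  0.0691]
bar 80 [ 0.5948 -0.0674  0.083 ] side [ 0.5751 -0.0652  0.0763] [ 0.6141 -0.0685  0.076 ]
bar 100 [ 0.5939 -0.0784  0.0836] side [ 0.5659 -0.0751  0.0009] [ 0.6143 -0.08    0.0681]
```

View pics/s1.png

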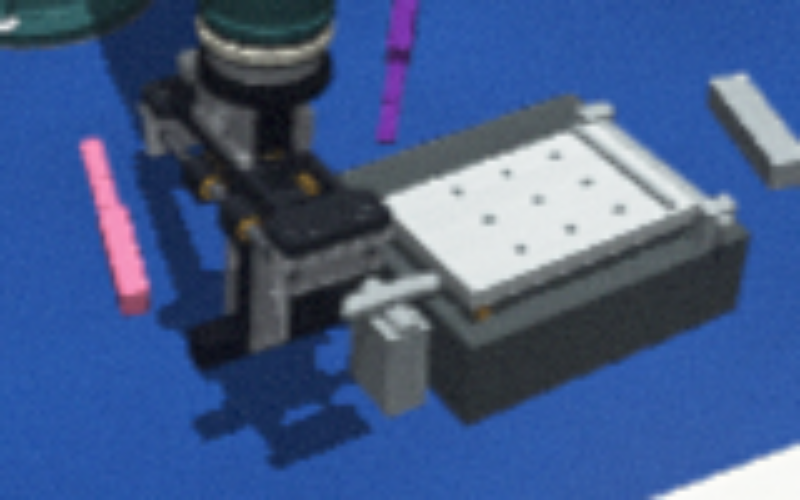

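The scene view shows the blade across the ridge with the toe under the plate edge, about 39 mm in. Now I'll lever it up.

```bash
python3 -m handwheel '[[[0.03,-0.0026,0],[0.001,0.0125,-0.096],1],[[0.03,-0.0026,0],[0.001,0.0125,-0.096],1],[[0.03,-0.0026,0],[0.001,0.0125,-0.096],1],[[0.03,-0.0026,0],[0.001,0.0125,-0.096],1],[[0.03,-0.0026,0],[0.001,0.0125,-0.096],1]]';python3 -m handwheel '[[[0,0,0],[0,0,0],1],[[0,0,0],[0,0,0],1]]'
python3 - <<'E'
from h import *
o=robot.get_obs();print(o['time'],o['tool_pos'],o['ee_rot'],o['wrist_force'],o['wrist_torque'])
im,d,P,K,E=snap('wrist')
for r in (3,10,20,30,40,60,80,100,130,160): print('bar',r,P[r,258].round(4), 'side',P[r,225].round(4),P[r,290].round(4))
E
```

```text
time: 12.3
tool_pos: [0.5889, -0.1567, 0.0561]
ee_rot: [3.137, -0.195, 1.484]
wrist_force: [-3.4, 3.3, 10.7]
width: 0.0196
finger_force: 30.0
time: 12.5
tool_pos: [0.5888, -0.1568, 0.0554]
ee_rot: [3.138, -0.194, 1.483]
wrist_force: [-2.5, 2.2, 6.9]
width: 0.0195
finger_force: 30.0
12.5 [ 0.58884135 -0.15679778  0.05538174] [ 3.13774909 -0.19447617  1.48348024] [-2.48524708  2.19310546  6.93783041] [0.69419906 0.28789068 0.22427669]
bar 3 [ 0.5991 -0.0304  0.0928] side [ 0.5813 -0.03    0.0949] [ 0.62   -0.0194  0.0705]
bar 10 [ 0.5991 -0.0304  0.0861] side [ 0.5797 -0.0206  0.0713] [ 0.6197 -0.0233  0.07  ]
bar 20 [ 0.5987 -0.0353  0.085 ] side [ 0.5791 -0.0266  0.0714] [ 0.6192 -0.0293  0.0701]
bar 30 [ 0.5982 -0.0406  0.0846] side [ 0.5785 -0.0318  0.0699] [ 0.6185 -0.0361  0.0716]
bar 40 [ 0.5977 -0.0462  0.0847] side [ 0.578  -0.0383  0.071 ] [ 0.6182 -0.0415  0.0704]
bar 60 [ 0.5968 -0.057   0.0837] side [ 0.5767 -0.0495  0.0687] [ 0.6173 -0.0534  0.0699]
bar 80 [ 0.5959 -0.0679  0.0822] side [ 0.5761 -0.0641  0.0758] [ 0.6155 -0.0674  0.0755]
bar 100 [ 0.5949 -0.0789  0.0805] side [ 0.5743 -0.0741  0.0683] [ 0.6152 -0.0782  0.0708]
bar 130 [ 0.5934 -0.096   0.0768] side [ 0.5664 -0.0819  0.0015] [ 0.6225 -0.0869  0.0022]
bar 160 [ 0.5917 -0.115   0.0918] side [ 0.564  -0.1077  0.0011] [ 0.6204 -0.1127  0.0019]
```

```bash
python3 -m handwheel '[[[0.026,-0.0022,0],[0.001,0.015,-0.11],1],[[0.026,-0.0022,0],[0.002,0.02,-0.11],1],[[0.026,-0.0022,0],[0.002,0.025,-0.11],1],[[0.026,-0.0022,0],[0.002,0.03,-0.11],1],[[0.026,-0.0022,0],[0.002,0.03,-0.11],1]]';python3 -m handwheel '[[[0,0,0],[0,0,0],1],[[0,0,0],[0,0,0],1]]'
cat > q.py <<'E'
from h import *
o=robot.get_obs();print(o['time'],o['tool_pos'],o['ee_rot'],o['wrist_force'])
im,d,P,K,E=snap('wrist')
for r in (3,20,40,60,80,100,130): print('bar',r,P[r,258].round(4), 'side',P[r,225].round(4),P[r,290].round(4))
im,d,P,K,E=snap('top')
c,s=np.cos(-.08),np.sin(-.08);x=P[...,0]-.568;y=P[...,1]-.078
gx=c*x+s*y;gy=-s*x+c*y;m=(gx>-.015)&(gx<.075)&(gy<.045)&(gy>-.1)&(P[...,2]>.085)
A=np.polyfit(gy[m],P[...,2][m],1);print('plate angle',-A[0],m.sum())
E
python3 q.py
```

```text
time: 13.05
tool_pos: [0.591, -0.1504, 0.0317]
ee_rot: [3.133, -0.402, 1.488]
wrist_force: [-4.3, 3.1, 18.3]
width: 0.0199
finger_force: 30.0
time: 13.25
tool_pos: [0.5902, -0.1514, 0.0291]
ee_rot: [3.136, -0.399, 1.485]
wrist_force: [-2.2, 0.7, 10.4]
width: 0.0203
finger_force: 30.0
13.25 [ 0.59019478 -0.15140405  0.02914837] [ 3.13553113 -0.3988641   1.48540767] [-2.16470909  0.74315162 10.37291954]
bar 3 [ 0.599  -0.0382  0.0953] side [ 0.5805 -0.0144  0.0702] [ 0.621  -0.0182  0.0707]
bar 20 [ 0.5984 -0.0447  0.0911] side [ 0.5797 -0.0269  0.0711] [ 0.6196 -0.0305  0.0714]
bar 40 [ 0.5976 -0.0543  0.088 ] side [ 0.5787 -0.0389  0.069 ] [ 0.6188 -0.0418  0.0684]
bar 60 [ 0.5968 -0.0638  0.0844] side [ 0.578  -0.0557  0.0743] [ 0.6173 -0.0554  0.0688]
bar 80 [nan nan nan] side [ 0.5771 -0.0678  0.0735] [ 0.6149 -0.0718  0.0747]
bar 100 [ 0.5953 -0.0823  0.0743] side [ 0.5757 -0.0765  0.0659] [ 0.6149 -0.0806  0.0673]
bar 130 [ 0.5939 -0.0983  0.0689] side [ 0.5703 -0.0753  0.013 ] [ 6.234e-01 -7.490e-02 -3.000e-04]
plate angle 0.16121204506058914 1222
```

The plate is at about 0.16 rad. I'll nudge it a little higher, then return the bar to level and withdraw.

```bash
python3 -m handwheel '[[[0.02,-0.0017,0],[0.001,0.02,-0.07],1],[[0,0,0],[0,0,0],1],[[0,0,0],[0,0,0],1]]'
python3 -m handwheel '[[[-0.038,0.0033,0],[-0.002,-0.03,0.14],1],[[-0.038,0.0033,0],[-0.002,-0.03,0.14],1],[[-0.038,0.0033,0],[-0.002,-0.03,0.14],1],[[-0.038,0.0033,0],[-0.002,-0.03,0.14],1],[[-0.038,0.0033,0],[-0.002,-0.03,0.14],1]]'
python3 -m handwheel '[[[-0.038,0.0033,0],[-0.002,-0.03,0.14],1],[[-0.038,0.0033,0],[-0.002,-0.03,0.14],1],[[0,0,0],[0,0,0.1],1],[[0,0,0],[0,0,0],1]]'
python3 q.py
```

```text
time: 13.65
tool_pos: [0.5904, -0.1506, 0.0256]
ee_rot: [3.135, -0.43, 1.486]
wrist_force: [-2.2, 0.0, 10.1]
width: 0.0195
finger_force: 30.0
time: 14.15
tool_pos: [0.5878, -0.1584, 0.0566]
ee_rot: [3.141, -0.126, 1.482]
wrist_force: [0.3, -0.8, -3.5]
width: 0.0198
finger_force: 30.0
time: 14.55
tool_pos: [0.5881, -0.1605, 0.0761]
ee_rot: [3.14, -0.01, 1.483]
wrist_force: [-0.8, -0.4, -3.2]
width: 0.0198
finger_force: 30.0
14.55 [ 0.58808991 -0.16054005  0.07607521] [ 3.13983331 -0.01000924  1.48309631] [-0.79859116 -0.37482574 -3.21334503]
bar 3 [ 0.5986 -0.0316  0.0954] side [ 0.5796 -0.0212  0.0703] [ 0.6185 -0.025   0.0715]
bar 20 [ 0.5979 -0.0399  0.0962] side [ 0.5787 -0.0307  0.0713] [ 0.618  -0.0341  0.0713]
bar 40 [ 0.597  -0.0496  0.0967] side [ 0.5767 -0.0392  0.0616] [ 0.6188 -0.0424  0.0594]
bar 60 [ 0.5962 -0.0593  0.0953] side [ 0.5759 -0.0526  0.069 ] [ 0.6168 -0.0562  0.0694]
bar 80 [ 0.5953 -0.0695  0.0951] side [ 0.5752 -0.0653  0.0759] [ 0.6153 -0.0689  0.0767]
bar 100 [ 0.5944 -0.08    0.0932] side [ 0.5726 -0.0762  0.0628] [ 0.6154 -0.0803  0.0694]
bar 130 [ 0.593  -0.0968  0.0938] side [ 0.5638 -0.0971  0.0029] [ 6.217e-01 -1.022e-01  3.000e-04]
plate angle 0.17413400502084483 1227
```

```bash
python3 -m handwheel '[[[0,0,0],[-0.034,-0.4,0],1],[[0,0,0],[-0.034,-0.4,0],1],[[0,0,0],[-0.034,-0.4,0],1],[[0,0,0],[-0.034,-0.4,0],1],[[-0.027,0.0023,0],[-0.034,-0.4,0],1]]'
python3 -m handwheel '[[[0,0,0],[-0.4,-0.25,0],1],[[0,0,0],[-0.4,-0.25,-0.3],1],[[0,0,0],[-0.4,-0.2,-0.4],1],[[0,0,0],[-0.4,-0.1,-0.4],1],[[0,0,0],[0,0,-0.3],1]]'
python3 -m handwheel '[[[0,0,0],[0,0,-0.1],1],[[0,0,0],[0,0,0],1]]'; python3 q.py | tail -9
```

```text
time: 15.15
tool_pos: [0.578, -0.2633, 0.0741]
ee_rot: [-3.14, 0.033, 1.48]
wrist_force: [-0.2, 1.1, -2.6]
width: 0.0197
finger_force: 30.0
time: 15.65
tool_pos: [0.4955, -0.3012, 0.0028]
ee_rot: [-3.138, 0.031, 1.479]
wrist_force: [0.6, 0.4, -2.2]
width: 0.0198
finger_force: 30.0
time: 15.85
tool_pos: [0.4991, -0.3001, -0.0009]
ee_rot: [-3.141, 0.032, 1.483]
wrist_force: [-0.1, -0.1, -2.9]
width: 0.0197
finger_force: 30.0
15.85 [ 0.49906256 -0.30014592 -0.00093029] [-3.14058964  0.03152027  1.48258002] [-0.0808553  -0.10884867 -2.89305047]
bar 3 [ 0.5097 -0.1705  0.0126] side [ 0.4916 -0.1654  0.0012] [ 0.528  -0.1684  0.0006]
bar 20 [ 0.5091 -0.1779  0.0107] side [ 0.4905 -0.1734 -0.0006] [ 0.5275 -0.1771  0.0013]
bar 40 [ 0.5082 -0.1883  0.0138] side [ 0.4894 -0.1841  0.0011] [ 0.527  -0.1873  0.0007]
bar 60 [ 0.5073 -0.1982  0.0136] side [ 0.4882 -0.1947  0.0015] [ 5.264e-01 -1.979e-01  4.000e-04]
bar 80 [ 0.5065 -0.2085  0.0141] side [ 0.4868 -0.2056  0.0007] [ 0.5257 -0.209   0.0009]
bar 100 [ 0.5055 -0.2191  0.0138] side [ 0.4855 -0.217   0.0011] [ 0.5251 -0.2205  0.0011]
bar 130 [ 0.5041 -0.2359  0.0128] side [ 0.4833 -0.2349  0.001 ] [ 0.5241 -0.2385  0.0008]
plate angle 0.16867378411408543 1223
```

```bash
python3 -m handwheel '[[[0,0,0],[0,0,-0.07],1],[[0,0,0],[0,0,-0.06],1],[[0,0,0],[0,0,0],0.5],[[0,0,0],[0,0,0],0.5],[[0,0,0],[0,0,0],0.5]]'; python3 -m handwheel '[[[0,0,0],[0,0,0],0.5],[[0,0,0],[0,0,0.3],0.5],[[0,0,0],[0,0,0.9],0.5],[[0,0,0],[0,0,1],0.5],[[0.02,-0.0017,0],[0,0,1],0.5]]'
python3 -m handwheel '[[[0,0,0],[0,0,0.6],0.5],[[0,0,0],[0,0,0.5],0.5]]'; for i in 1 2 3; do python3 -m handwheel '[[[0,0,0.0544],[0.022,0.87,0],0.3],[[0,0,0.0544],[0.022,0.87,0],0.3],[[0,0,0.0544],[0.022,0.87,0],0.3],[[0,0,0.0544],[0.022,0.87,0],0.3],[[0,0,0.0544],[0.022,0.87,0],0.3]]'; done; python3 -m handwheel '[[[0,0,0],[0,0,0],0.3]]'
cat > q2.py <<'E'
from h import *
o=robot.get_obs();print(o['time'],o['tool_pos'],o['ee_rot'],o['width'])
im,d,P,K,E=snap('wrist')
z=P[...,2];g=(z>.018)&(z<.034)&(np.hypot(P[...,0]-.5386,P[...,1]-.3432)<.1)
Q=P[g];print(len(Q),[np.round(v,4) for v in cv2.minAreaRect(Q[:,:2].astype(np.float32))],np.median(Q[:,2]))
E
python3 q2.py; python3 q.py | tail -1
```

```text
time: 16.45
tool_pos: [0.4995, -0.3006, -0.0057]
ee_rot: [3.14, 0.033, 1.483]
wrist_force: [0.4, 0.1, -0.5]
width: 0.0404
finger_force: 0.0
time: 16.95
tool_pos: [0.4988, -0.2992, 0.1564]
ee_rot: [3.141, 0.001, 1.484]
wrist_force: [0.1, -0.7, 0.4]
width: 0.0469
finger_force: 0.0
time: 17.15
tool_pos: [0.4995, -0.301, 0.2135]
ee_rot: [3.137, 0.004, 1.482]
wrist_force: [0.9, 0.6, -0.2]
width: 0.0471
finger_force: 0.0
time: 17.65
tool_pos: [0.5043, -0.0812, 0.2101]
ee_rot: [3.14, 0.002, 1.913]
wrist_force: [-0.1, -0.7, -0.3]
width: 0.0656
finger_force: 0.0
time: 18.15
tool_pos: [0.5098, 0.1365, 0.2102]
ee_rot: [3.14, 0.003, 2.341]
wrist_force: [1.0, -0.7, 0.6]
width: 0.0661
finger_force: 0.0
time: 18.65
tool_pos: [0.5152, 0.354, 0.2102]
ee_rot: [3.14, 0.003, 2.768]
wrist_force: [0.8, -0.6, -0.1]
width: 0.0655
finger_force: 0.0
time: 18.75
tool_pos: [0.5143, 0.357, 0.2086]
ee_rot: [3.14, 0.0, 2.772]
wrist_force: [0.1, 0.8, -0.2]
width: 0.0659
finger_force: 0.0
18.75 [0.51427926 0.35702395 0.20858826] [3.14008050e+00 1.77970203e-05 2.77162015e+00] 0.06592245667673843
1960 [array([0.5356, 0.3421]), array([0.0289, 0.1193]), np.float64(68.1618)] 0.026874773268951047
plate angle 0.17129926811253177 1226
```

```bash
python3 -m handwheel '[[[0,0,-0.007],[-0.04,-0.02,-0.9],0.3],[[0,0,0],[0,0,-0.9],0.3],[[0,0,0],[0,0,-0.9],0.3],[[0,0,0],[0,0,-0.8],0.3],[[0,0,0],[0,0,-0.4],0.3]]'; python3 -m handwheel '[[[0,0,0],[0,0,-0.2],0.3],[[0,0,0],[0,0,0],0.3]]';python3 q2.py
```

```text
time: 19.4
tool_pos: [0.5115, 0.3478, 0.0097]
ee_rot: [-3.136, -0.002, 2.75]
wrist_force: [-1.3, 0.9, -0.1]
width: 0.0656
finger_force: 0.0
time: 19.6
tool_pos: [0.5132, 0.3496, 0.0028]
ee_rot: [-3.14, 0.0, 2.751]
wrist_force: [0.5, -0.1, 0.3]
width: 0.0656
finger_force: 0.0
19.6 [0.51318646 0.34956023 0.00277255] [-3.13958674e+00  2.99293154e-05  2.75146258e+00] 0.06557362564978174
7174 [array([0.5361, 0.3509]), array([0.084 , 0.1216]), np.float64(87.2576)] 0.0267938302247894
```

```bash
python3 -m handwheel '[[[0,0,0.006],[0,0.03,-0.1],0.3],[[0,0,0],[0,0,-0.1],0.3],[[0,0,0],[0,0,0],1],[[0,0,0],[0,0,0],1],[[0,0,0],[0,0,0],1]]'; python3 -m handwheel '[[[0,0,0],[0,0,0],1],[[0,0,0],[0,0,0],1],[[0,0,0],[0,0,0],1],[[0,0,0],[0,0,0],1],[[0,0,0],[0,0,0],1]]'
python3 - <<'E'
from h import *
o=robot.get_obs();print(o['time'],o['tool_pos'],o['ee_rot'],o['width'],o['finger_force'])
im,d,P,K,E=snap('wrist','w5.png')
z=P[...,2];g=(z>.02)&(z<.033)&(np.hypot(P[...,0]-.5386,P[...,1]-.3432)<.1)
Q=P[g];print(len(Q),[np.round(v,4) for v in cv2.minAreaRect(Q[:,:2].astype(np.float32))],np.median(Q[:,2]))
E
```

```text
time: 20.15
tool_pos: [0.5136, 0.353, -0.0062]
ee_rot: [3.141, 0.002, 2.763]
wrist_force: [0.5, -0.1, -0.3]
width: 0.0454
finger_force: 0.0
time: 20.65
tool_pos: [0.5134, 0.3527, -0.0064]
ee_rot: [-3.141, 0.001, 2.763]
wrist_force: [-0.4, 0.2, 1.6]
width: 0.0297
finger_force: 30.0
20.65 [ 0.51341373  0.35273034 -0.00639392] [-3.14130069e+00  1.18527207e-03  2.76297465e+00] 0.029719056245003456 29.992263615131378
7160 [array([0.5326, 0.3445]), array([0.054 , 0.1125]), np.float64(69.07)] 0.02682709089539699
```

```bash
python3 -m handwheel '[[[0,0,0],[0,0,0.4],1],[[0,0,0],[0,0,0.8],1],[[0,0,0],[0,0,0.9],1],[[0,0,0],[0,0,0.8],1],[[0,0,0],[0,0,0.5],1]]'; python3 -m handwheel '[[[0,0,0.0237],[-0.3,-0.7,0],1],[[0,0,0.0237],[-0.3,-0.8,0],1],[[0,0,0.0237],[-0.3,-0.9,0],1],[[0,0,0.0237],[-0.3,-0.9,0],1],[[0,0,0.0237],[-0.2,-0.9,0],1]]';python3 -m handwheel '[[[0,0,0.0237],[-0.15,-0.9,0],1],[[0,0,0.0237],[-0.1,-0.9,0],1],[[0,0,0.0237],[0,-0.7,0],1],[[0,0,0],[0,-0.28,0],1],[[0,0,0],[0,0,0],1]]'
python3 - <<'E'
from h import *
o=robot.get_obs();print(o['time'],o['tool_pos'],o['ee_rot'],o['width'],o['finger_force'])
im,d,P,K,E=snap('wrist','w5.png');np.savez('w5.npz',im=im,P=P)
E
```

```text
time: 21.2
tool_pos: [0.5141, 0.3533, 0.1666]
ee_rot: [3.139, 0.003, 2.763]
wrist_force: [-0.1, 1.0, -3.2]
width: 0.0299
finger_force: 30.0
time: 21.7
tool_pos: [0.4416, 0.1413, 0.1622]
ee_rot: [-3.141, -0.001, 2.952]
wrist_force: [0.6, -1.5, -3.1]
width: 0.0295
finger_force: 30.0
time: 22.2
tool_pos: [0.4302, 0.0021, 0.1626]
ee_rot: [-3.141, -0.0, 3.057]
wrist_force: [0.0, -0.2, -3.2]
width: 0.0298
finger_force: 30.0
22.2 [0.43023813 0.00210208 0.16255096] [-3.14106096e+00 -4.46240200e-04  3.05692901e+00] 0.029842381380012085 29.99027520418167
```

View pics/w5.png

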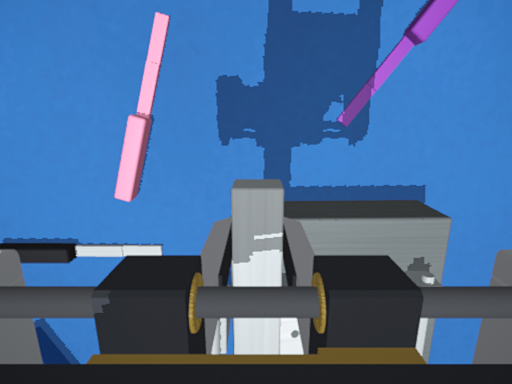

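The view shows the spacer at column 257 in the gripper, with the granite ledge to the right. Its front edge is at row ~217 and its left corner at (447,217). I'll fit the edge for yaw.

Run:
```python
from h import *
z=np.load('w5.npz');P=z['P']
F=[]
for c in range(300,440,4):
    r=[r for r in range(190,250) if .064<P[r,c,2]<.076]
    if r: F.append(P[r[0]:r[0]+1,c].mean(0))
F=np.array(F);a=np.polyfit(F[:,1],F[:,0],1);print('front x=',a,np.std(F[:,0]-np.polyval(a,F[:,1])),F[0],F[-1])
print('yaw',-np.arctan(a[0]))
G=(P[...,2]>.064)&(P[...,2]<.076)&(P[...,1]>.1);Q=P[G];print(Q[:,1].max(),Q[Q[:,1].argmax()])
# spacer top
S=(P[...,2]>.185)&(P[...,2]<.205)
v,u=np.where(S);m=(v<260)&(u>225)&(u<290);Q=P[v[m],u[m]];print('spacer',[np.round(k,4) for k in cv2.minAreaRect(Q[:,:2].astype(np.float32))],np.median(Q[:,2]))
t=np.load('top.npz')['P']
# plate edges from first top view: near edge fit & right edge
L=[]
for c in range(215,258,2):
    r=[r for r in range(160,190) if t[r,c,2]>.09]; 
    if r: L.append(t[r[-1],c])
L=np.array(L);a=np.polyfit(L[:,1],L[:,0],1);print('plate near edge',a,-np.arctan(a[0]))
```

```text
front x= [0.0750741  0.45746649] 0.00021578799812457935 [0.46032848 0.04411444 0.06407501] [0.47132323 0.18449256 0.06618567]
yaw -0.0749335369575961
0.19734368377880998 [0.47994428 0.19734368 0.06963958]
spacer [array([0.4172, 0.0031]), array([0.0384, 0.0446]), np.float64(84.9263)] 0.1958470154199149
plate near edge [0.07268256 0.53650287] -0.07255498019476289
```

```bash
python3 -m handwheel '[[[0,0,0.0068],[-0.02,-0.01,-0.4],1],[[0,0,0],[0,0,-0.6],1],[[0,0,0],[0,0,-0.5],1],[[0,0,0],[0,0,-0.3],1],[[0,0,0],[0,0,-0.13],1]]'; python3 -m handwheel '[[[0,0,0],[0,0,-0.02],1],[[0,0,0],[0,0,0],1],[[0,0,0],[0,0,0],1]]'
python3 - <<'E'
from h import *
o=robot.get_obs();print(o['time'],o['tool_pos'],o['ee_rot'],o['wrist_force'])
im,d,P,K,E=snap('wrist')
for r in (180,190,200,210,220,230,240,250): print(r,P[r,257].round(4),[P[r,c].round(4).tolist() for c in (205,310,340,380)])
E
```

```text
time: 22.75
tool_pos: [0.4282, 0.0049, 0.0645]
ee_rot: [3.141, -0.004, 3.073]
wrist_force: [-0.2, -0.8, -3.9]
width: 0.0298
finger_force: 30.0
time: 23.05
tool_pos: [0.4309, 0.0034, 0.0672]
ee_rot: [-3.141, 0.003, 3.072]
wrist_force: [0.2, -0.4, -3.7]
width: 0.0296
finger_force: 30.0
23.05 [0.43088774 0.00342479 0.06715712] [-3.141286   0.0034508  3.0719518] [ 0.23907883 -0.35154261 -3.69034893]
180 [0.3958 0.0054 0.0789] [[0.4093, -0.0427, 0.0005], [0.4157, 0.0518, 0.0008], [0.4176, 0.0789, 0.0005], [0.4201, 0.1149, 0.0005]]
190 [0.3968 0.0054 0.1009] [[0.4183, -0.0436, 0.0014], [0.4253, 0.0518, -0.0002], [0.427, 0.0789, 0.0003], [0.4296, 0.1154, -0.0]]
200 [0.4029 0.0049 0.0999] [[0.4282, -0.045, -0.0004], [0.4344, 0.0514, 0.0009], [0.4367, 0.0791, -0.0002], [0.439, 0.1156, 0.0004]]
210 [0.4088 0.0045 0.0999] [[0.437, -0.0456, 0.0021], [0.4438, 0.051, 0.0018], [0.446, 0.0788, 0.0008], [0.4485, 0.1158, 0.0007]]
220 [0.4147 0.0041 0.1   ] [[0.4473, -0.047, 0.0007], [0.4539, 0.0509, 0.0009], [0.4559, 0.0789, 0.0006], [0.4586, 0.1164, 0.0001]]
230 [0.4209 0.0037 0.1   ] [[0.4575, -0.0483, -0.0001], [0.4614, 0.0497, 0.0069], [0.4629, 0.077, 0.0078], [0.4666, 0.1147, 0.005]]
240 [0.427  0.0033 0.1003] [[0.4673, -0.0492, 0.0008], [0.4609, 0.0457, 0.03], [0.4627, 0.071, 0.0298], [0.4651, 0.1047, 0.0296]]
250 [0.4335 0.0028 0.0999] [[0.4181, -0.0213, 0.1284], [0.4217, 0.0294, 0.1282], [0.4623, 0.0657, 0.0489], [0.4647, 0.0971, 0.0485]]
```

```bash
python3 -m handwheel '[[[0,0,0],[0,-0.02,-0.04],1],[[0,0,0],[0,0,-0.02],1],[[0,0,0],[0,0,0],1]]'; python3 -m handwheel '[[[0,0,0],[0,0,-0.02],1],[[0,0,0],[0,0,0],1]]'
```

```text
time: 23.4
tool_pos: [0.4303, 0.0021, 0.0635]
ee_rot: [-3.141, 0.002, 3.071]
wrist_force: [0.1, -0.5, -1.4]
width: 0.0298
finger_force: 30.0
time: 23.6
tool_pos: [0.4303, 0.002, 0.0634]
ee_rot: [-3.141, 0.002, 3.071]
wrist_force: [-3.6, 0.7, 5.5]
width: 0.0301
finger_force: 30.0
```

```bash
python3 -m handwheel '[[[0,0,-0.002],[0.2,-0.016,0.012],1],[[0,0,0],[0.25,-0.02,0],1],[[0,0,0],[0.25,-0.02,0],1],[[0,0,0],[0,0,0],1]]'; python3 -m handwheel '[[[0,0,0],[0.2,-0.016,0],1],[[0,0,0],[0.2,-0.016,0],1],[[0,0,0],[0.2,-0.016,0],1],[[0,0,0],[0.2,-0.016,0],1],[[0,0,0],[0,0,0],1]]'
cat > q3.py <<'E'
from h import *
o=robot.get_obs();print(o['time'],o['tool_pos'],o['ee_rot'],o['wrist_force'])
im,d,P,K,E=snap('wrist','w6.png');np.savez('w6.npz',im=im,P=P)
for r in (170,180,190,200,210,220,230,240,250): print(r,P[r,257].round(4),[P[r,c].round(4).tolist() for c in (205,310,340,380)])
E
python3 q3.py
```

```text
time: 24.0
tool_pos: [0.4679, -0.0009, 0.0635]
ee_rot: [-3.141, 0.005, 3.068]
wrist_force: [2.5, 0.9, 3.0]
width: 0.0298
finger_force: 30.0
time: 24.5
tool_pos: [0.5064, -0.0039, 0.0636]
ee_rot: [-3.141, 0.003, 3.068]
wrist_force: [-0.3, 0.4, 5.2]
width: 0.0298
finger_force: 30.0
24.5 [ 0.50644806 -0.00393897  0.0635731 ] [-3.14126292e+00  2.97624444e-03  3.06835463e+00] [-0.30118587  0.44826551  5.16265228]
170 [ 0.4659 -0.0014  0.0707] [[0.4748, -0.048, 0.0015], [0.4684, 0.0324, 0.0701], [0.4697, 0.0514, 0.0706], [0.4716, 0.077, 0.0705]]
180 [ 0.4713 -0.0018  0.0757] [[0.4839, -0.0492, 0.0009], [0.4745, 0.0319, 0.0722], [0.4762, 0.0514, 0.0708], [0.478, 0.077, 0.0709]]
190 [ 0.4726 -0.0019  0.0965] [[0.4928, -0.0502, 0.0014], [0.481, 0.0317, 0.0724], [0.4829, 0.0514, 0.0705], [0.4846, 0.0771, 0.0713]]
200 [ 0.4783 -0.0023  0.0969] [[0.5021, -0.0512, 0.0015], [0.4879, 0.0316, 0.0717], [0.4898, 0.0515, 0.0703], [0.4915, 0.0774, 0.0709]]
210 [ 0.484  -0.0027  0.0973] [[0.5113, -0.0522, 0.0021], [0.4951, 0.0316, 0.0707], [0.4969, 0.0516, 0.0698], [0.4988, 0.0781, 0.0699]]
220 [ 0.4902 -0.0032  0.0969] [[0.5211, -0.0535, 0.0015], [0.5021, 0.0314, 0.0708], [0.504, 0.0517, 0.0696], [0.5056, 0.0781, 0.0704]]
230 [ 0.4962 -0.0036  0.097 ] [[0.5306, -0.0545, 0.002], [0.5093, 0.0312, 0.0705], [0.5104, 0.0512, 0.0714], [0.5127, 0.0783, 0.0706]]
240 [ 0.5029 -0.0041  0.0959] [[0.5416, -0.0562, -0.0005], [0.5164, 0.031, 0.071], [0.5178, 0.0512, 0.0712], [0.5199, 0.0784, 0.0708]]
250 [ 0.509  -0.0045  0.0964] [[0.4938, -0.0287, 0.1245], [0.4975, 0.0221, 0.1244], [0.5252, 0.0512, 0.0711], [0.5272, 0.0786, 0.071]]
```

The spacer's rear end is 15 mm in from the ledge edge, so its centre lies at the plate's near edge, at gy ≈ -85. I'll nudge it 2 mm, release and lift.

```bash
python3 -m handwheel '[[[0,0,0],[0.03,-0.002,0],1],[[0,0,0],[0,0,0],0.4],[[0,0,0],[0,0,0],0.4],[[0,0,0],[0,0,0],0.4],[[0,0,0],[0,0,0],0.4]]'; python3 -m handwheel '[[[0,0,0],[0,0,0.2],0.4],[[0,0,0],[-0.2,0,0.6],0.4],[[0,0,0],[-0.6,0,0.8],0.4],[[0,0,0],[-0.6,0,0.8],1],[[0,0,0],[-0.2,0,0.3],1]]'; python3 -m handwheel '[[[0,0,0],[0,0,0],1],[[0,0,0],[0,0,0],1]]'; python3 q3.py|head -1; python3 q.py|tail -1
python3 - <<'E'
from h import *
im=cv2.imread('pics/w6.png');t,_=robot.snapshot('top');s,_=robot.snapshot('scene')
o=np.zeros((384,800,3),np.uint8);o[:,:400]=cv2.resize(im,(400,300)).repeat(1,0)[:300] if 0 else cv2.copyMakeBorder(cv2.resize(im,(400,300)),0,84,0,0,0)
o[:,400:]=cv2.resize(s[150:246,240:340,::-1],(400,384));cv2.imwrite('pics/e.png',o)
E
```

```text
time: 25.05
tool_pos: [0.5063, -0.0038, 0.0621]
ee_rot: [-3.141, 0.001, 3.068]
wrist_force: [-0.1, -0.1, 0.6]
width: 0.0557
finger_force: 0.0
time: 25.55
tool_pos: [0.4266, -0.004, 0.2033]
ee_rot: [-3.141, 0.01, 3.068]
wrist_force: [0.2, 0.4, 0.3]
width: 0.0438
finger_force: 0.0
time: 25.75
tool_pos: [0.4267, -0.0039, 0.1977]
ee_rot: [-3.141, 0.002, 3.068]
wrist_force: [0.5, -0.1, 0.5]
width: 0.0277
finger_force: 0.0
25.75 [ 0.42669368 -0.00388554  0.19765653] [-3.14130423e+00  2.37618694e-03  3.06823654e+00] [ 0.49753914 -0.14102742  0.47548496]
plate angle 0.16855444126584837 1223
```

View pics/e.png

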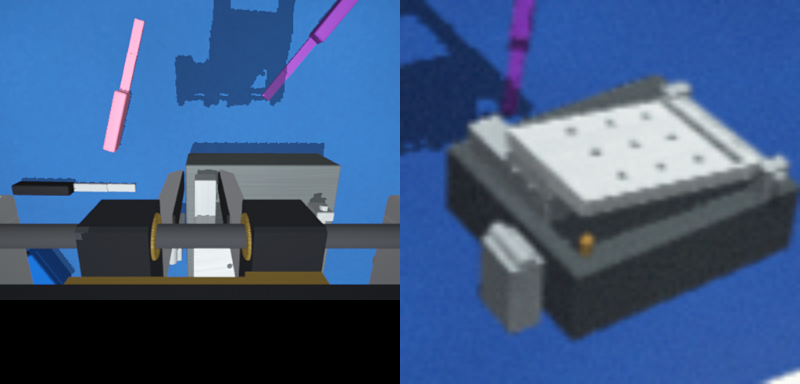

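The right-hand scene crop shows the raised plate with the spacer under its near edge. The wrist crop was taken mid-lift. Next I'll press the plate with closed fingertips near the free edge, above the spacer.

```bash
python3 -m handwheel '[[[0,0,0],[0.7,-0.05,0],1],[[0,0,0],[0.9,-0.07,0],1],[[0,0,0],[0.9,-0.07,-0.2],1],[[0,0,0],[0.52,-0.03,-0.5],1],[[0,0,0],[0,0,-0.5],1]]'; python3 -m handwheel '[[[0,0,0],[0,0,-0.2],1],[[0,0,0],[0,0,0],1]]'; python3 -m handwheel '[[[0,0,0],[0,0,-0.08],1],[[0,0,0],[0,0,-0.06],1],[[0,0,0],[0,0,0],1]]'; python3 -m handwheel '[[[0,0,0],[0,0,-0.05],1],[[0,0,0],[0,0,-0.05],1],[[0,0,0],[0,0,0],1]]'
```

```text
time: 26.5
tool_pos: [0.5802, -0.0152, 0.1345]
ee_rot: [-3.141, -0.0, 3.068]
wrist_force: [-0.6, -0.5, 0.1]
width: 0.0005
finger_force: 0.0
time: 26.7
tool_pos: [0.5757, -0.0146, 0.1244]
ee_rot: [3.142, -0.005, 3.068]
wrist_force: [0.0, 0.5, 0.2]
width: 0.0004
finger_force: 0.0
time: 27.0
tool_pos: [0.5776, -0.0149, 0.1216]
ee_rot: [-3.141, 0.003, 3.068]
wrist_force: [-0.2, -0.1, -0.9]
width: 0.0005
finger_force: 0.0
time: 27.3
tool_pos: [0.5779, -0.0153, 0.1165]
ee_rot: [-3.141, 0.003, 3.068]
wrist_force: [0.0, -0.8, 3.0]
width: 0.0005
finger_force: 1.4
```

```bash
python3 -m handwheel '[[[0,0,0],[0,0,-0.05],1],[[0,0,0],[0,0,-0.05],1],[[0,0,0],[0,0,-0.05],1],[[0,0,0],[0,0,0],1]]'; python3 -m handwheel '[[[0,0,0],[0,0,-0.04],1],[[0,0,0],[0,0,-0.04],1],[[0,0,0],[0,0,0],1]]'; python3 q.py|tail -1
```

```text
time: 27.7
tool_pos: [0.5779, -0.0158, 0.1087]
ee_rot: [-3.14, 0.003, 3.068]
wrist_force: [0.3, -2.3, 2.7]
width: 0.0003
finger_force: 1.5
time: 28.0
tool_pos: [0.5779, -0.0154, 0.1045]
ee_rot: [-3.141, 0.002, 3.068]
wrist_force: [-0.2, -2.9, 4.5]
width: 0.0002
finger_force: 1.7
plate angle 3.089074114422667 1335
```

Still moving at a few newtons. I'll continue in small steps.

```bash
python3 -m handwheel '[[[0,0,0],[0,0,-0.03],1],[[0,0,0],[0,0,-0.02],1],[[0,0,0],[0,0,0],1]]'; python3 -m handwheel '[[[0,0,0],[0,0,-0.02],1],[[0,0,0],[0,0,0],1]]';python3 -m handwheel '[[[0,0,0],[0,0,-0.02],1],[[0,0,0],[0,0,0],1]]'
```

```text
time: 28.4
tool_pos: [0.5778, -0.0153, 0.1028]
ee_rot: [-3.14, 0.003, 3.068]
wrist_force: [-1.1, -2.7, 7.8]
width: 0.0003
finger_force: 3.6
time: 28.6
tool_pos: [0.5779, -0.0153, 0.1027]
ee_rot: [-3.14, 0.003, 3.068]
wrist_force: [-2.3, -3.8, 10.3]
width: 0.0006
finger_force: 5.0
time: 28.8
tool_pos: [0.5779, -0.0153, 0.1027]
ee_rot: [-3.14, 0.004, 3.068]
wrist_force: [-3.8, -2.6, 14.3]
width: 0.0007
finger_force: 6.5
```

The plate has stopped and the force is rising, so it rests on the spacer. I'll retreat and verify.

```bash
python3 -m handwheel '[[[0,0,0],[0,0,0.2],1],[[0,0,0],[0,0,0.6],1],[[0,0,0],[-0.6,0,0.8],1],[[0,0,0],[-0.9,0,0.3],1],[[0,0,0],[-0.9,0,0],1]]'; python3 -m handwheel '[[[0,0,0],[-0.9,0.9,0],1],[[0,0,0],[-0.3,0.9,0],1],[[0,0,0],[0,0.9,0],1],[[0,0,0],[0,0.9,0],1],[[0,0,0],[0,0,0],1]]'; python3 q.py|tail -1
python3 - <<'E'
from h import *
im,d,P,K,E=snap('top','z.png');s,_=robot.snapshot('scene')
o=np.zeros((480,800,3),np.uint8);o[:,:400]=cv2.resize(im[120:216,180:260,::-1],(400,480));o[:,400:]=cv2.resize(s[130:250,220:340,::-1],(400,480));cv2.imwrite('pics/f.png',o)
th=-.074;c,sn=np.cos(th),np.sin(th);gx=c*P[...,0]+sn*P[...,1]-.558;gy=-sn*P[...,0]+c*P[...,1]-.1182
m=(gx>-.12)&(gx<-.032)&(gy<-.04)&(gy>-.13)&(P[...,2]>.086)&(P[...,2]<.11)
Q=np.c_[gx[m],gy[m]].astype(np.float32);print('spacer',len(Q),cv2.minAreaRect(Q),Q.min(0),Q.max(0))
E
```

```text
time: 29.3
tool_pos: [0.4575, -0.014, 0.1968]
ee_rot: [3.14, 0.005, 3.07]
wrist_force: [-0.2, -1.0, 0.8]
width: 0.0001
finger_force: 0.0
time: 29.8
tool_pos: [0.4051, 0.1606, 0.1935]
ee_rot: [3.139, -0.002, 3.077]
wrist_force: [0.6, -0.8, -0.5]
width: 0.0008
finger_force: 0.0
plate angle 0.08060170414218996 1214
spacer 152 ((-0.05868884548544884, -0.08383796364068985), (0.03000563010573387, 0.05242886766791344), 89.93097686767578) [-0.08488595 -0.09885915] [-0.03246017 -0.06881167]
```

View pics/f.png

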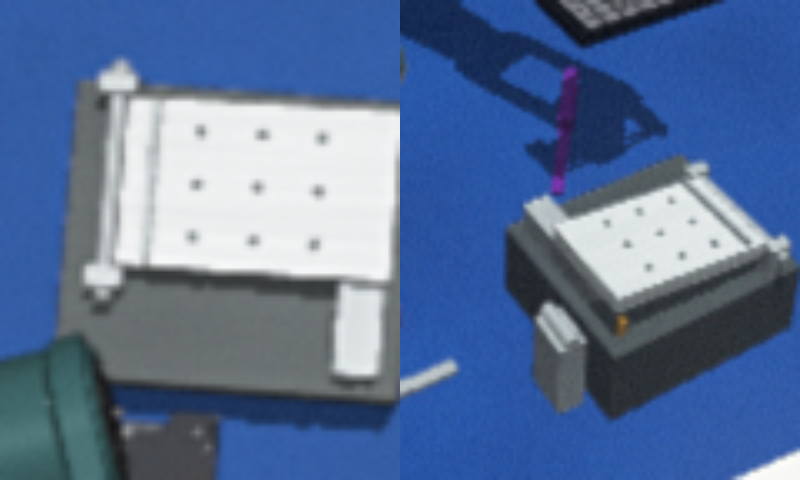

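The plate rests on the spacer at 0.081 rad (0.083 expected). The spacer is square, with its rear end at gx = -85 mm and its centre at gy = -84 mm. The bar lies on the bench, and the arm is clear.

```bash
python3 -c "
from bench import robot
print(robot.close_job())"
```

```text
the job is handed in; nothing more can be done
None
```

The job is handed in at about 30 s: the plate was levered up and now rests on the spacer, which lies square with about half its length under it; the bar was laid on the bench before the spacer went in, since one arm cannot hold both.

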